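# Hang a new horseshoe keeper astride the arbor, home in its neck

## Robot

A 7-joint arm with a two-finger parallel gripper is mounted at the origin on the work surface; the furniture and walls round the work are solid. World frame = base frame: x ahead of the robot, y to its left, z up, the work surface at z = 0. Lengths are in mm, angles in rad, forces in N, time in s.
With the tool pointing down it reaches from about 425 to 875 mm from the base axis. Payload 9.9 kg.
Tool frame: the origin (TCP) lies at the very end of the fingers, on their centre line; the grasp point (between the pads) lies 19 mm behind it; z points along the fingers, y is the direction in which the jaws open and shut (so a half turn about z gives the same grasp; the last joint's range is limited). The gripper opens to 85 mm and grips with 20 to 120 N. Pads are 22 mm wide; open, the fingers measure 114 mm over their backs; the gripper's body (76 mm by 85 mm) begins 54 mm behind the grasp point. The pads swing forward as they close: fully open they stand 13 mm farther back than shut.
Start: joints at [-1.245, 0.576, 0.025, 1.437, -0.015, 1.129, -0.057], TCP at [268.931, 619.117, 231.289] pointing down, gripper open.
Joint ranges: [-2.76, 2.76], [-0.34, 2.15], [-1.52, 1.57], [0.19, 2.46], [-1.09, 4.23], [0.17, 1.99], [-2.82, 2.82]. Speed limits (rad/s): [2.22, 2.22, 3.01, 3.01, 3.14, 3.14, 3.14].

## Interface

Orientations are given as a unit quaternion [x, y, z, w].
In Python, from station import readout, optics, manip, models gives the robot as it stands. The module is installed in compiled form; this text tells all that it offers.
- The arm moves only by the tool arm_command, never from a script. Its argument "moves" is a list of rows, each a list of 4 numbers: the shift along the tool's x, y, z normalised to -1 to 1, where 1 is 0.15 m, then the turn about the tool's z normalised to -1 to 1, where 1 is 90 degrees. A call has 1 to 10 rows; each row is the pose to reach, as a shift and turn from the pose commanded when the call began, along the tool's axes at that moment; what a row does not reach only later rows make up. A row lasts 1/12 s, in which the tool goes at most 41.7 mm and 7.16 degrees, less where a joint would pass 70% of its speed; a pose out of reach is approached as far as the arm can. A call with a number of a shift or a turn outside -1 to 1 is refused whole. A call with a gripper value outside its range is refused whole. "fingers" is the closure, from 0 (fully open) to 1 (shut), set as the call begins (left out, the last holds). The fingers move at their own pace and stop on an object; "force" is the grip in N (left out, the last holds). Time passes only in rows, so rows that repeat a pose let the fingers close. It gives the time, the measured TCP pose, the force and the opening at its end, in the units of the state.
- readout.observe(): the state, without advancing time (a new reading comes with each control period).
- optics.get_image(name): name is "side" or "top" or "wrist"; returns a dict with "image" (420x560x3 uint8, blue, green, red), "intrinsics" (3x3 intrinsics, pixels), "dist" ([k1, k2, p1, p2, k3] as OpenCV has them; the pictures are not rectified), "world_to_cam" (4x4, takes a point from world to camera coordinates); the wrist camera has in their place "mount" (4x4, takes a point from camera to tool coordinates, whose origin is the TCP and whose axes are the flange's). Camera axes: x right, y down, z forward; pixel columns grow to the right and rows downward; lengths in mm; the calibration is good to about 2 mm. A picture is of the moment at which its call begins: read the wrist's pose just before it. There is no depth.
- manip.finish_job(): hands the job in, once; it reports no verdict.
Trained networks look in a picture, given as the dict that the camera call returned (one of the last four; its "shot" number tells which), for a name from the list of things; names that differ only in an ending like _2 or _b are one class to them, and where a whole thing is asked for, a point or a joint stands for the part that bears it (a point fixed in the world has none). Each returns a list of dicts, best first, with "conf" (0 to 1); they miss things now and then, are a little off and sometimes report something else, mostly with a low value. They report only what shows in the picture. A call takes as long as a camera call.
- models.silhouettes(picture, label): "region" (420x560 bool, what is visible of it) and "extent" ([left, top, right, bottom] in pixels, round what is visible of it).
The state is a dict: "time_s": time; "joint_positions": joint angles; "qd": joint speeds; "joint_torque": joint torques, N m; "tool_pos": TCP position; "tool_rot": TCP orientation; "force": force on the tool from outside, world axes, zero at the start; "ft_torque": the same for the moment, N m; "opening": opening from 0.0 (shut) to 1.0 (fully open).
Only numpy, scipy, OpenCV 4.12 (cv2) and the standard library are available. Lean on these libraries where they do the work, as an engineer would, in place of code of your own. Each camera call takes 0.05 s, during which the arm holds its last target.

## Task

The steel arbor in the grey cradle has lost its horseshoe keeper; the worn one lies flat on the bench near the robot. Take the new keeper of the same shape from the sloping blue rack and hang it upright astride the arbor, tab up, so that it goes down into the narrow milled neck and sits fully home on it, then let go. The neck is not always at the same place along the arbor, so feel or look for it and do not force the keeper; leave the other keepers, the worn one and the things standing about where they are.

Things in the scene. Friction and masses are not known exactly. Their poses are not given: they have to be found in the camera images.
- cradle: Fixed grey cradle with a horizontal steel arbor. Origin: middle of the underside of the base plate (110 x 214 x 12 mm); z up, y along the arbor. Two bearing uprights, inner faces at y = -86 and +86 mm, tops 138 mm above the bench. The arbor's place along y differs each time and this pose does not tell it; the arbor slips along y only under about 80 N.
- cradle_axis (a point): Point on the arbor's axis half-way between the uprights, 100 mm above the bench; axes as the cradle. The arbor is a 50 mm round bar with one milled neck: 13 mm long along y, 24 x 24 mm square with level top flat (112 mm above the bench) between upright shoulders. The neck's middle lies anywhere from y = -22 to +22 mm of this point: find it by touch or sight.
- rack: Fixed blue sheet-steel rack, base 120 x 226 mm, on a clipboard. Origin: middle of its underside; x to the back, y along it. Three keepers stand on its ledge at y = -74, 0, +74 mm, faces to the front, leaning back 30 degrees (tabs away in +x). Its back reaches 46 mm up from their feet, so the tabs stand free on both sides; a 7 mm lip and 18 mm fences hold the feet. Keepers come out along their own z.
- keeper_square_mid (a point): Bright new keeper shaped like the worn one: 8 mm thick, 60 wide, 94 tall, about 0.24 kg; square shoulders; legs 40 long; throat 27 mm wide with flat square crown, mouth flared to 34 mm; tab 26 x 32. Point: its centre, 47 mm above the feet, 31 mm below the tab's middle. x = plate normal, y = width, z = feet to tab. Home, it is 119 mm above the bench; off the neck its feet stop on the bar, about 46 mm higher.
- keeper_arched_mid (a point): New bright steel keeper of another shape: half-round arched throat and large round shoulders; 60 x 94 x 8 mm, tab as on the others. It does not match the worn one. Point: its centre; axes as the others. The three new keepers change places in the rack.
- keeper_narrow_mid (a point): New bright steel keeper of another shape: square throat only 18 mm wide and cut-off shoulders; 60 x 94 x 8 mm, tab as on the others. It does not match the worn one. Point: its centre; axes as the others.
- keeper_worn_mid (a point): The worn, dark keeper, the sample: it lies flat on the bench near the robot. 60 x 94 x 8 mm, square shoulders and square 27 mm throat. Point: its centre; axes as the others.
- spray_can: Spray can, 67 mm diameter, 205 mm tall, standing loose by the wall. Origin under its centre.
- ink_bottle: Blue and white ink bottle, 39 mm diameter, 82 mm tall, standing loose on the bench. Origin under its centre.
- v_block: Loose ground steel V-block, 49 x 52 x 34 mm, on the bench. Origin under its centre.

How it is judged:
By the outcome, as a careful person would: the job done as asked, in the order asked, and still so for the second after the job is handed in, with the robot touching nothing.
It also fails if it takes over 48 s, if anything falls off the work surface, if the arm or the gripper's body presses on something with over 40 N, if the wrist force passes 120 N, or if a joint passes its speed limit or range.

## Working session

There is one attempt and no reset: what is moved stays moved. The work goes in short steps, Python scripts to look and compute and a tool call to move; the robot and the scene stay as the last step left them, time stands still between calls to the robot, and variables do not carry over. Pictures are saved under pics/ and viewed, and the job is handed in when it is done.

Besides the shell and the picture viewer there is one more tool, called as name([rows], argument=value, ...), one row to a line, values as JSON. arm_command: Moves the arm, as the interface text tells. Scaled input: -1 to 1 covers 0.15 m each way for a shift and 90 degrees each way for a turn. Its arguments: {"type":"object","properties":{"moves":{"type":"array"},"fingers":{"type":"number"},"force":{"type":"number"}},"required":["moves"]}

```bash
mkdir -p pics; python3 - <<'E'
from station import readout, optics
import cv2,json,pickle
s=readout.observe();print(s)
for n in ["side","top","wrist"]:
    p=optics.get_image(n); cv2.imwrite(f"pics/{n}0.png",p["image"]); pickle.dump(p,open(f"{n}0.pkl","wb"))
    print(n,{k:(v.tolist() if hasattr(v,'tolist') else v) for k,v in p.items() if k!="image"})
E
```

```text
{'time_s': 0.0, 'joint_positions': array([-1.24478239,  0.57651479,  0.02481778,  1.43791941, -0.01502988,
        1.12899942, -0.0565037 ]), 'qd': array([ 7.10699913e-05,  3.94859496e-04, -6.42227243e-04, -3.12644640e-04,
       -5.48778880e-04,  1.68115558e-03,  1.47202566e-03]), 'joint_torque': array([ 1.01286241e-03, -7.65772176e+01,  2.25049071e+00, -2.85975337e+01,
        1.52211555e-02,  1.28873342e-02, -4.37029357e-06]), 'tool_pos': array([268.73505749, 618.69697089, 230.44967719]), 'tool_rot': array([ 2.03456664e-01,  9.79083602e-01, -8.15676059e-04, -1.46545395e-04]), 'force': array([ 0.57577052, -0.38619246, -0.09224676]), 'ft_torque': array([-0.02995074,  0.02686312, -0.01741781]), 'opening': 1.0044448322446737}
side {'intrinsics': [[478.4268126453964, 0.0, 282.076097174497], [0.0, 478.4268126453964, 212.3137023676403], [0.0, 0.0, 1.0]], 'dist': [-0.08833790487419053, 0.0, 0.0, 0.0, 0.0], 'world_to_cam': [[-0.20951802791661783, 0.977688652421551, 0.015069668346148963, 132.21954837065712], [0.7029240690877642, 0.1613136089997614, -0.6927305916794585, -295.07947121693445],
[... 406 characters left out ...]
3], [-0.9927570057119394, 0.016361298518571574, -0.11902031557952651, 514.4522383483439], [0.11883106027214108, -0.012093315874060795, -0.9928408386170308, 1040.5247007807106], [0.0, 0.0, 0.0, 1.0]], 'shot': 2}
wrist {'intrinsics': [[318.5121828500112, 0.0, 278.79477846541675], [0.0, 318.5121828500112, 209.27038145969485], [0.0, 0.0, 1.0]], 'dist': [-0.009405187544790135, 0.0, 0.0, 0.0, 0.0], 'mount': [[0.00013378272722161833, -0.9640934065747943, -0.265563336138834, 66.32487454902974], [0.9999997918432826, 0.000296603049484994, -0.0005730096150205461, -0.9976248379578445], [0.0006312016870752864, -0.26556320420125307, 0.964093245572642, -141.7223613327019], [0.0, 0.0, 0.0, 1.0]], 'shot': 3}
```

View pics/side0.png

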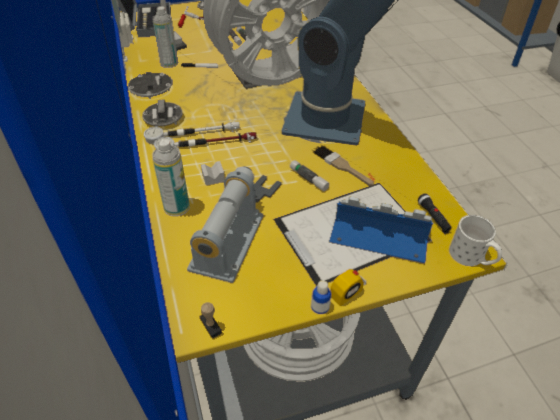

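View pics/top0.png

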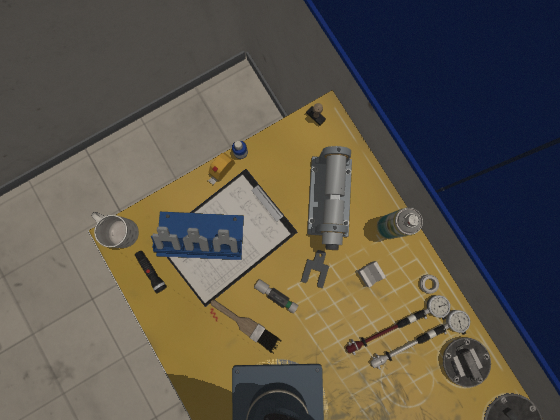

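View pics/wrist0.png

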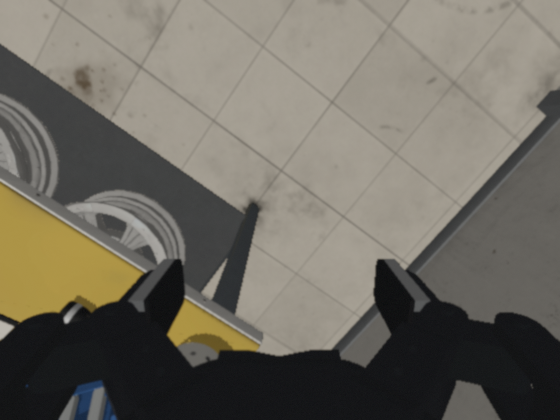

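```bash
python3 - <<'E'
import cv2,pickle,numpy as np
a=pickle.load(open("top0.pkl","rb"))["image"]
c=cv2.resize(a[200:270,140:250],None,fx=7,fy=7,interpolation=cv2.INTER_CUBIC);cv2.imwrite("pics/t1.png",c)
c=cv2.resize(a[135:290,290:360],None,fx=4,fy=4,interpolation=cv2.INTER_CUBIC)
b=pickle.load(open("side0.pkl","rb"))["image"]
d=cv2.resize(b[160:280,185:285],None,fx=5,fy=5,interpolation=cv2.INTER_CUBIC);
h=np.zeros((620,800,3),np.uint8);h[:c.shape[0],:c.shape[1]]=c;h[:600,290:790]=d;cv2.imwrite("pics/t2.png",h[:600])
d=cv2.resize(b[190:265,325:440],None,fx=6,fy=6,interpolation=cv2.INTER_CUBIC);cv2.imwrite("pics/t3.png",d)
E
```

```text
(no output)
```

View pics/t1.png

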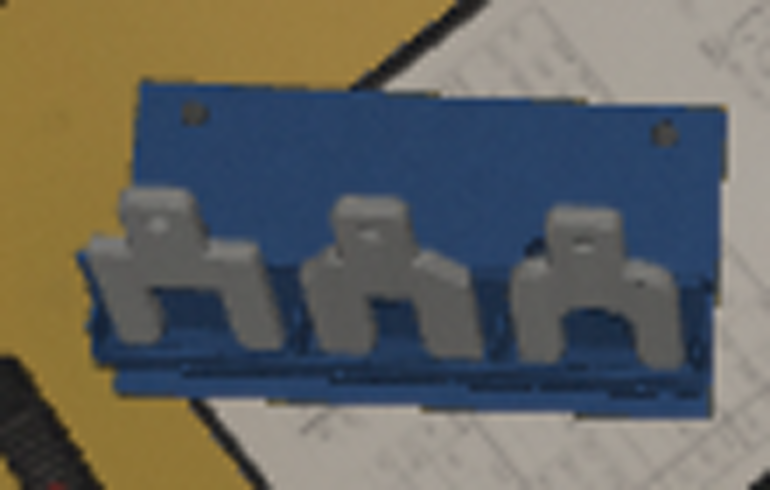

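View pics/t2.png

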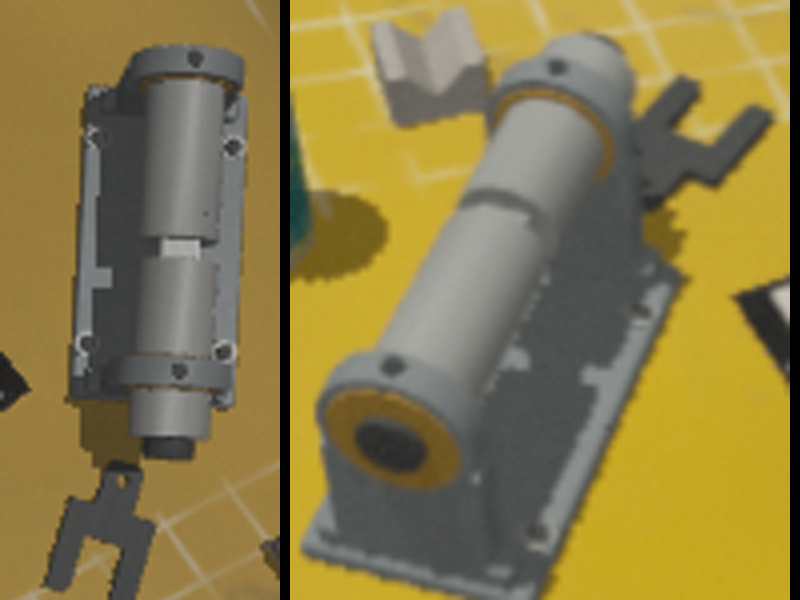

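View pics/t3.png

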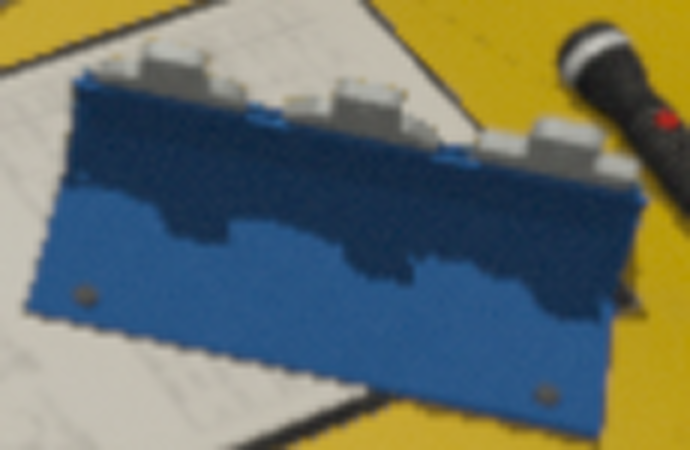

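```bash
cat > h.py <<'E'
import numpy as np,cv2,pickle
from scipy.spatial.transform import Rotation as R
def ray(p,uv,s=None):
    K=np.array(p["intrinsics"]);d=np.array(p["dist"])
    x=cv2.undistortPoints(np.array([[uv]],float),K,d)[0,0]
    v=np.array([x[0],x[1],1.])
    M=w2c(p,s); Rm=M[:3,:3];t=M[:3,3]
    o=-Rm.T@t; v=Rm.T@v
    return o,v/np.linalg.norm(v)
def w2c(p,s=None):
    if "world_to_cam" in p: return np.array(p["world_to_cam"])
    T=np.eye(4);T[:3,:3]=R.from_quat(s["tool_rot"]).as_matrix();T[:3,3]=s["tool_pos"]
    return np.linalg.inv(T@np.array(p["mount"]))
def atz(p,uv,z,s=None):
    o,v=ray(p,uv,s);return o+v*(z-o[2])/v[2]
def tri(rs):
    A=np.zeros((3,3));b=np.zeros(3)
    for o,v in rs:
        P=np.eye(3)-np.outer(v,v);A+=P;b+=P@o
    x=np.linalg.solve(A,b);return x,[np.linalg.norm((np.eye(3)-np.outer(v,v))@(x-o)) for o,v in rs]
def proj(p,X,s=None):
    M=w2c(p,s);X=np.atleast_2d(X)
    return cv2.projectPoints(X,cv2.Rodrigues(M[:3,:3])[0],M[:3,3],np.array(p["intrinsics"]),np.array(p["dist"]))[0][:,0]
E
python3 - <<'E'
from h import *
np.set_printoptions(precision=1,suppress=True)
t=pickle.load(open("top0.pkl","rb"));s=pickle.load(open("side0.pkl","rb"))
f=lambda x,y,k,ox,oy:((x+.5)/k-.5+ox,(y+.5)/k-.5+oy)
for q in [(143,82),(725,108),(712,415),(115,390)]: print("rack",atz(t,f(*q,7,140,200),5))
for q in [(193,113),(664,134)]: print("hole",atz(t,f(*q,7,140,200),5))
for a,b in [((158,189),(570,126)),((370,198),(369,90)),((585,208),(176,48))]:
    print("tabtop",tri([ray(t,f(*a,7,140,200)),ray(s,f(*b,6,325,190))]))
# neck flat corners (top), z=112
for q in [(162,240),(199,240),(199,257),(162,257)]: print("neck",atz(t,f(*q,4,290,135),112))
for q in [(140,240),(217,240),(213,252),(140,255)]: print("shoulder z~100",atz(t,f(*q,4,290,135),100))
for q in [(87,88),(246,97),(232,408),(70,400)]: print("base",atz(t,f(*q,4,290,135),6))
for a,b in [((195,58),(557,66)),((179,370),(393,366))]:
    bb=(b[0]-290,b[1]); print("screw",tri([ray(t,f(*a,4,290,135)),ray(s,f(*bb,5,185,160))]))
E
```

```text
rack [517.6 306.4   5. ]
rack [503.8  83.    5. ]
rack [386.6  88.7   5. ]
rack [400.1 314.9   5. ]
hole [505.3 287.    5. ]
hole [494.2 106.4   5. ]
tabtop (array([467.1, 270.2, 116.2]), [np.float64(1.2963221250986439), np.float64(1.2963221250986907)])
tabtop (array([462.9, 197.2, 114.4]), [np.float64(0.6809171642737931), np.float64(0.6809171642736846)])
tabtop (array([458. , 124. , 115.2]), [np.float64(1.506591203707254), np.float64(1.50659120370728)])
neck [ 539.  -138.8  112. ]
neck [ 538.6 -161.5  112. ]
neck [ 528.1 -161.1  112. ]
neck [ 528.5 -138.4  112. ]
shoulder z~100 [ 541.  -126.8  100. ]
shoulder z~100 [ 540.3 -174.5  100. ]
shoulder z~100 [ 532.8 -171.8  100. ]
shoulder z~100 [ 531.7 -126.5  100. ]
base [ 661.6 -105.2    6. ]
base [ 653.6 -214.1    6. ]
base [ 440.8 -196.6    6. ]
base [448.  -88.1   6. ]
screw (array([ 605. , -115.3,  273.2]), [np.float64(21.647224909279625), np.float64(21.647224909279597)])
screw (array([ 480.1, -202. ,  -65.4]), [np.float64(30.53696185005781), np.float64(30.536961850057867)])
```

arm_command([
  [-0.7,-0.55,0,0.26],
  [-0.7,-0.55,0,0.26],
  [-0.7,-0.55,0,0.26],
  [-0.7,-0.55,0,0.26],
], fingers=0.0, force=20)

```text
time_s: 0.48
tool_pos: [337.3, 494.5, 231.6]
tool_rot: [0.405, 0.914, -0.001, 0.002]
force: [1.6, -0.2, -0.3]
opening: 0.998
```

```bash
cat >> h.py <<'E'
def plan(target,yaw_y_deg,s):
    """target world TCP, desired world angle (deg) of tool y; prints normalised shift/turn"""
    M=R.from_quat(s["tool_rot"]).as_matrix()
    d=M.T@(np.array(target,float)-s["tool_pos"])
    cur=np.degrees(np.arctan2(M[1,1],M[0,1]))
    turn=-(yaw_y_deg-cur); turn=(turn+180)%360-180
    print("pos",np.round(s["tool_pos"],1),"tooly",round(cur,2),"zaxis",np.round(M[:,2],4),"shift/150",np.round(d/150,3),"turn/90",round(turn/90,3),"t",round(s["time_s"],2),"F",np.round(s["force"],1),"open",round(s["opening"],3))
E
python3 - <<'E'
from h import *
from station import readout
plan([460,265,230],-3.56,readout.observe())
E
```

```text
pos [337.3 494.5 231.6] tooly 42.25 zaxis [ 0.0024 -0.0038 -1.    ] shift/150 [-1.683 -0.423  0.018] turn/90 0.509 t 0.48 F [ 1.6 -0.2 -0.3] open 0.998
```

arm_command([
  [-0.85,-0.21,0.01,0.25],
  [-0.85,-0.21,0.01,0.25],
  [-0.85,-0.21,0.01,0.25],
  [-0.85,-0.21,0.01,0.25],
])

```text
time_s: 0.82
tool_pos: [400.7, 379.5, 230.2]
tool_rot: [0.576, 0.818, -0.001, 0.002]
force: [-0.0, -0.5, 0.3]
opening: 1.0
```

```bash
python3 - <<'E'
from h import *
from station import readout
plan([460,265,230],-3.56,readout.observe())
E
```

```text
pos [400.7 379.5 230.2] tooly 19.71 zaxis [ 0.002  -0.0035 -1.    ] shift/150 [-0.852  0.115  0.005] turn/90 0.259 t 0.82 F [-0.  -0.5  0.3] open 1.0
```

arm_command([
  [-0.85,0.11,0,0.26],
  [-0.85,0.11,0,0.26],
  [-0.85,0.11,0,0.26],
  [-0.85,0.11,0,0.26],
  [-0.85,0.11,0,0.26],
])

```text
time_s: 1.23
tool_pos: [458.3, 270.7, 230.0]
tool_rot: [0.726, 0.687, -0.0, 0.001]
force: [-0.6, 0.6, -0.2]
opening: 0.997
```

```bash
python3 - <<'E'
from h import *
from station import readout,optics
s=readout.observe();p=optics.get_image("wrist")
pickle.dump((p,s),open("w1.pkl","wb"));cv2.imwrite("pics/w1.png",p["image"])
plan([460,265,230],-3.56,s)
E
```

```text
pos [458.3 270.7 230. ] tooly -3.16 zaxis [ 7.e-04 -9.e-04 -1.e+00] shift/150 [-0.037  0.014  0.   ] turn/90 0.004 t 1.23 F [-0.6  0.6 -0.2] open 0.997
```

View pics/w1.png

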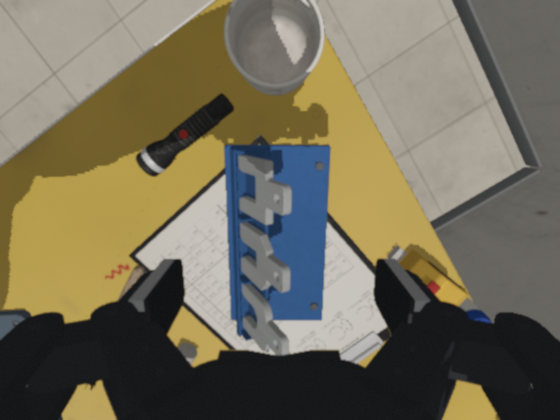

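```bash
python3 - <<'E'
from h import *
p,s=pickle.load(open("w1.pkl","rb"))
c=cv2.resize(p["image"][130:250,220:340],None,fx=5,fy=5,interpolation=cv2.INTER_CUBIC);cv2.imwrite("pics/w1z.png",c)
E
```

```text
(no output)
```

View pics/w1z.png

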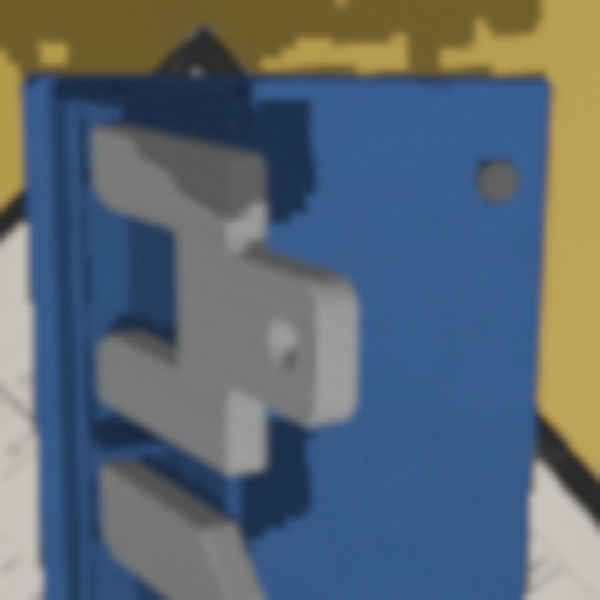

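```bash
python3 - <<'E'
from h import *
from scipy.optimize import least_squares
np.set_printoptions(precision=2,suppress=True)
p,s=pickle.load(open("w1.pkl","rb"))
t=pickle.load(open("top0.pkl","rb"));sd=pickle.load(open("side0.pkl","rb"))
f=lambda x,y,k,ox,oy:((x+.5)/k-.5+ox,(y+.5)/k-.5+oy)
W=[((-4,0,47),(312,348)),((4,0,47),(356,353)),((-4,-30,15),(228,473)),((4,-30,15),(267,465)),((4,30,15),(266,155)),((-4,13.5,-7),(178,228)),((-4,-13.5,-7),(178,365))]
Tt=[((4,0,47),(160,188)),((-4,30,15),(90,240)),((-4,-30,15),(255,247))]
S=[((4,0,47),(568,144)),((-4,0,47),(572,120)),]
def res(v,full=False,lean=None):
    x,y,z,psi,ln=v
    Rm=R.from_euler('z',psi).as_matrix()@R.from_euler('y',ln).as_matrix()
    out=[]
    for P,ss,L,k,ox,oy in [(p,s,W,5,220,130),(t,None,Tt,7,140,200),(sd,None,S,6,325,190)]:
        X=np.array([a for a,_ in L],float)@Rm.T+[x,y,z]
        out.append(proj(P,X,ss)-np.array([f(*b,k,ox,oy) for _,b in L]))
    if full: return out
    return np.r_[np.concatenate(out).ravel(),(ln-np.radians(30))*100]
r=least_squares(res,[445,270,75,-.06,.52],loss='soft_l1')
print(r.x,np.degrees(r.x[3:]));
for o in res(r.x,True): print(o)
x=r.x;Rm=R.from_euler('z',x[3]).as_matrix()@R.from_euler('y',x[4]).as_matrix()
print("tabmid",x[:3]+Rm@[0,0,31],"top",x[:3]+Rm@[0,0,47],"feet",x[:3]+Rm@[0,0,-47],"back top",x[:3]+Rm@[4,0,47])
E
```

```text
[442.44 273.46  69.73  -0.06   0.52] [-3.51 29.67]
[[ 0.79  1.47]
 [ 0.11 -0.6 ]
 [ 0.17  0.08]
 [-0.22  0.43]
 [ 0.07 -0.43]
 [-0.52  0.13]
 [-0.14 -0.24]]
[[-0.62 -0.42]
 [-0.77  1.55]
 [-0.1   1.62]]
[[-0.31  0.23]
 [-0.35  0.81]]
tabmid [457.76 272.52  96.67] top [465.66 272.04 110.57] feet [419.22 274.89  28.89] back top [469.13 271.83 108.59]
```

arm_command([
  [0.01,0,0.3,0.004],
  [0.01,0,0.6,0.004],
  [0.01,0,0.85,0.004],
  [0.01,0,0.965,0.004],
  [0.01,0,0.965,0.004],
  [0.01,0,0.965,0.004],
])

```text
time_s: 1.78
tool_pos: [456.0, 276.1, 84.5]
tool_rot: [0.725, 0.689, -0.001, -0.0]
force: [0.7, 0.1, 1.0]
opening: 0.996
```

```bash
python3 - <<'E'
from h import *
from station import readout,optics
s=readout.observe();p=optics.get_image("wrist")
cv2.imwrite("pics/w2.png",p["image"])
plan([458,272.5,85],-3.5,s)
E
```

```text
pos [456.  276.1  84.5] tooly -2.96 zaxis [-2.2e-03 -8.0e-04 -1.0e+00] shift/150 [-0.023  0.015 -0.004] turn/90 0.006 t 1.78 F [0.7 0.1 1. ] open 0.996
```

View pics/w2.png

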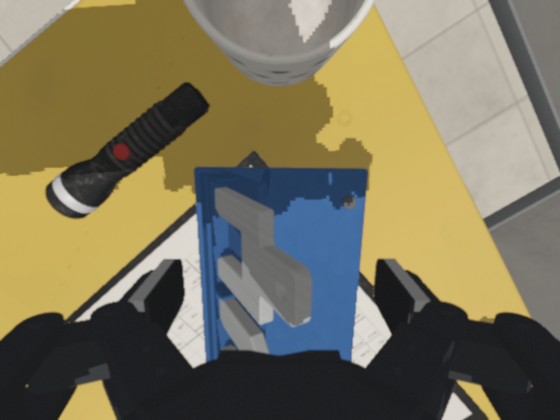

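arm_command([
  [-0.02,0.013,0,0.006],
  [-0.02,0.013,0,0.006],
  [-0.02,0.013,0,0.006],
])

```text
time_s: 2.08
tool_pos: [459.5, 272.3, 86.5]
tool_rot: [0.729, 0.684, 0.001, 0.0]
force: [-0.2, -0.7, -0.0]
opening: 0.999
```

```bash
python3 - <<'E'
from h import *
from station import readout,optics
s=readout.observe();
plan([458,272.5,85],-3.5,s)
E
```

```text
pos [459.5 272.3  86.5] tooly -3.68 zaxis [ 0.0021  0.0016 -1.    ] shift/150 [ 0.001 -0.01   0.01 ] turn/90 -0.002 t 2.08 F [-0.2 -0.7 -0. ] open 0.999
```

arm_command([
  [0,-0.007,0.005,0],
  [0,-0.007,0.005,0],
  [0,-0.007,0.005,0],
  [0,-0.007,0.005,0],
  [0,-0.007,0.005,0],
  [0,-0.007,0.005,0],
  [0,-0.007,0.005,0],
  [0,-0.007,0.005,0],
], fingers=1, force=20)

```text
time_s: 2.75
tool_pos: [457.1, 272.0, 84.5]
tool_rot: [0.729, 0.684, -0.0, -0.0]
force: [-2.4, -0.5, 6.3]
opening: 0.274
```

```bash
python3 - <<'E'
from h import *
from station import readout,optics
s=readout.observe();p=optics.get_image("wrist")
q=optics.get_image("side")
d=cv2.resize(q["image"][150:270,320:450],None,fx=4,fy=4)
h=np.hstack([cv2.resize(p["image"],(320,240)),d[:240*2:2,::2][:240,:]]) if 0 else None
cv2.imwrite("pics/w3.png",p["image"]);cv2.imwrite("pics/s3.png",d)
plan([458,272.5,85],-3.5,s)
E
```

```text
pos [457.1 272.   84.5] tooly -3.67 zaxis [-1.2e-03  1.0e-04 -1.0e+00] shift/150 [ 0.003  0.006 -0.003] turn/90 -0.002 t 2.75 F [-2.4 -0.5  6.3] open 0.274
```

View pics/w3.png

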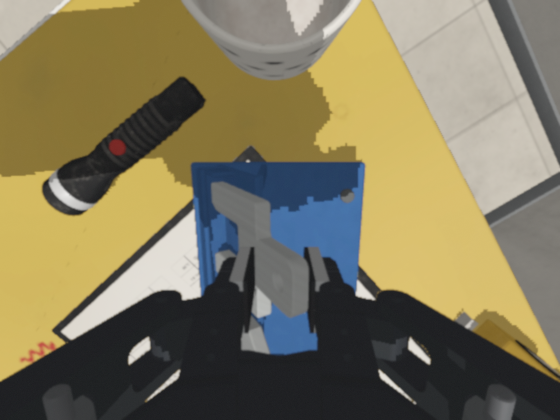

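View pics/s3.png

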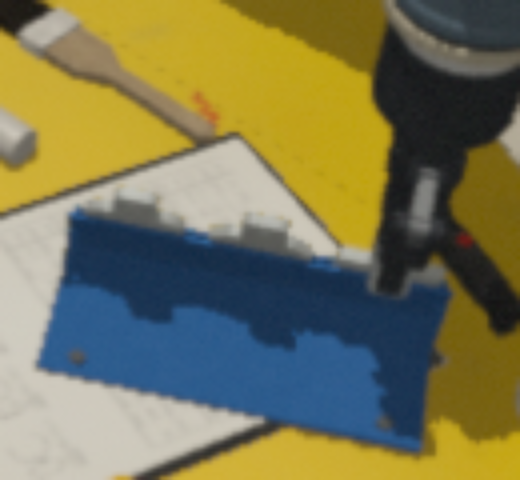

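arm_command([
  [0,0.017,-0.029,0],
  [0,0.034,-0.058,0],
  [0,0.05,-0.087,0],
  [0,0.055,-0.13,0],
  [0,0.055,-0.18,0],
  [0,0.055,-0.24,0],
  [0,0.055,-0.3,0],
  [0,0.055,-0.36,0],
], force=30)

```text
time_s: 3.52
tool_pos: [462.2, 271.0, 137.3]
tool_rot: [0.729, 0.684, -0.003, -0.002]
force: [-1.1, -0.3, -0.3]
opening: 0.109
```

```bash
python3 - <<'E'
from h import *
from station import readout,optics
s=readout.observe();p=optics.get_image("wrist")
cv2.imwrite("pics/w4.png",p["image"])
plan([458,272.5,190],-3.5,s)
E
```

```text
pos [462.2 271.  137.3] tooly -3.62 zaxis [-0.0072 -0.0023 -1.    ] shift/150 [ 0.007 -0.031 -0.351] turn/90 -0.001 t 3.52 F [-1.1 -0.3 -0.3] open 0.109
```

View pics/w4.png

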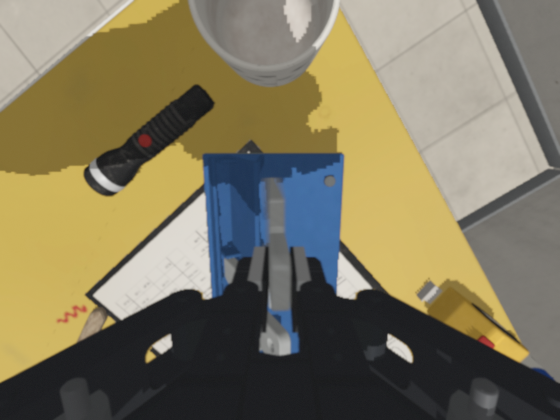

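arm_command([
  [0,-0.01,-0.15,0],
  [0,-0.01,-0.3,0],
  [0,-0.01,-0.45,0],
  [0,-0.01,-0.62,0],
  [0,-0.01,-0.62,0],
  [0,-0.01,-0.62,0],
])

```text
time_s: 4.07
tool_pos: [464.9, 271.7, 231.9]
tool_rot: [0.729, 0.684, 0.001, 0.0]
force: [0.3, 0.6, -2.9]
opening: 0.09
```

```bash
python3 - <<'E'
from h import *
from station import readout,optics
s=readout.observe();p=optics.get_image("wrist")
cv2.imwrite("pics/w5.png",p["image"]); 
q=optics.get_image("side"); cv2.imwrite("pics/s5.png",cv2.resize(q["image"][80:280,300:500],None,fx=3,fy=3,interpolation=cv2.INTER_CUBIC))
plan([533.5,-150,230],-4.67,s)
t=pickle.load(open("top0.pkl","rb"))
print(atz(t,(401,222),205))
E
```

```text
pos [464.9 271.7 231.9] tooly -3.68 zaxis [ 0.0018  0.0013 -1.    ] shift/150 [-2.776  0.636  0.01 ] turn/90 0.011 t 4.07 F [ 0.3  0.6 -2.9] open 0.09
[ 461.07006406 -280.42620735  205.        ]
```

View pics/w5.png

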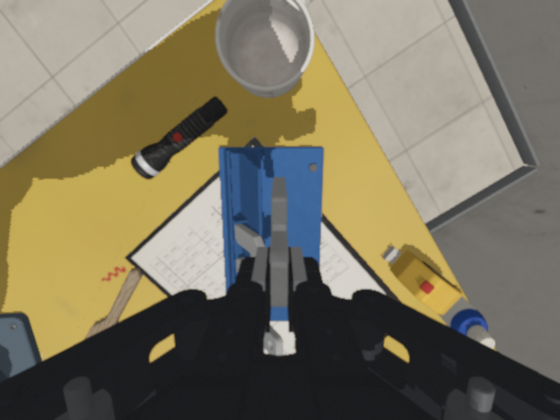

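View pics/s5.png

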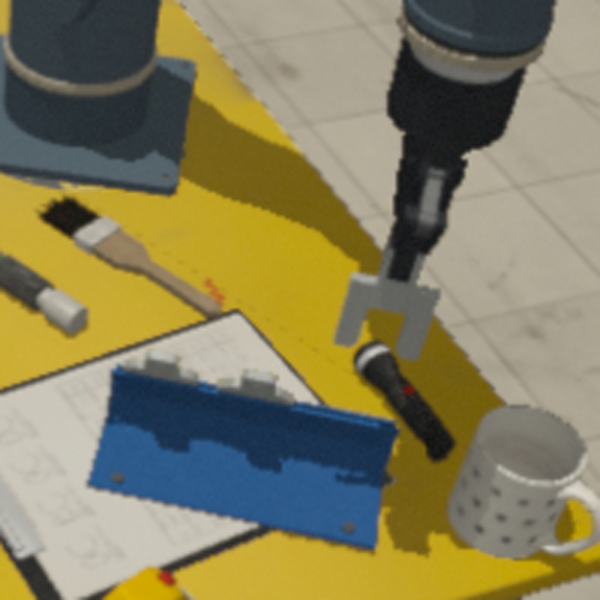

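arm_command([
  [-0.15,0.04,0,0.003],
  [-0.35,0.09,0,0.003],
  [-0.55,0.14,0,0.003],
  [-0.75,0.19,0,0.003],
  [-0.95,0.24,0,0.003],
], force=40)

```text
time_s: 4.58
tool_pos: [490.4, 125.5, 229.7]
tool_rot: [0.731, 0.682, -0.001, -0.0]
force: [0.9, -0.6, -2.5]
opening: 0.087
```

arm_command([
  [-0.2,0.05,0,0.003],
  [-0.4,0.1,0,0.003],
  [-0.6,0.14,0,0.003],
  [-0.8,0.18,0,0.003],
  [-0.95,0.22,0,0.003],
])

```text
time_s: 5.0
tool_pos: [513.3, -20.3, 229.9]
tool_rot: [0.733, 0.68, -0.001, -0.0]
force: [0.9, 0.0, -2.3]
opening: 0.088
```

```bash
python3 - <<'E'
from h import *
from station import readout,optics
s=readout.observe()
plan([533.5,-150,230],-4.67,s)
E
```

```text
pos [513.3 -20.3 229.9] tooly -4.33 zaxis [-0.0025 -0.0012 -1.    ] shift/150 [-0.852  0.2   -0.   ] turn/90 0.004 t 5.0 F [ 0.9  0.  -2.3] open 0.088
```

arm_command([
  [-0.2,0.05,0,0.004],
  [-0.4,0.1,0,0.004],
  [-0.6,0.14,0,0.004],
  [-0.75,0.18,0,0.004],
  [-0.85,0.2,0,0.004],
  [-0.85,0.2,0,0.004],
  [-0.85,0.2,0,0.004],
])

```text
time_s: 5.58
tool_pos: [534.0, -147.5, 229.8]
tool_rot: [0.736, 0.677, -0.001, -0.001]
force: [-0.7, -0.4, -2.6]
opening: 0.083
```

```bash
python3 - <<'E'
from h import *
from station import readout,optics
s=readout.observe();p=optics.get_image("wrist");pickle.dump((p,s),open("w6.pkl","wb"))
cv2.imwrite("pics/w6.png",cv2.resize(p["image"][80:400,130:430],None,fx=1.8,fy=1.8,interpolation=cv2.INTER_CUBIC))
q=optics.get_image("side");pickle.dump(q,open("side6.pkl","wb")); cv2.imwrite("pics/s6.png",cv2.resize(q["image"][100:300,150:320],None,fx=3,fy=3,interpolation=cv2.INTER_CUBIC))
q=optics.get_image("top");pickle.dump(q,open("top6.pkl","wb"))
plan([533.5,-150,230],-4.67,s)
E
```

```text
pos [ 534.  -147.5  229.8] tooly -4.71 zaxis [-2.6e-03  1.0e-04 -1.0e+00] shift/150 [-0.017 -0.002 -0.002] turn/90 -0.0 t 5.58 F [-0.7 -0.4 -2.6] open 0.083
```

View pics/w6.png

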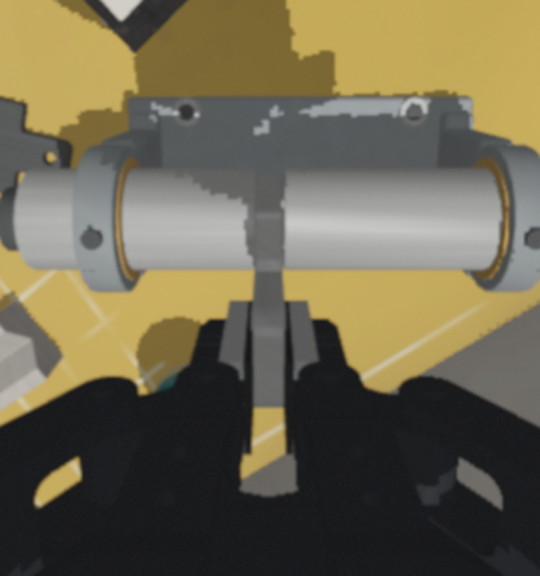

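View pics/s6.png

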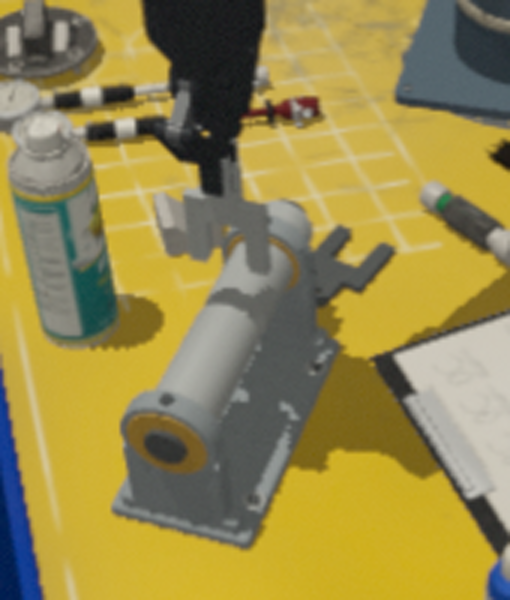

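```bash
python3 - <<'E'
from h import *
p,s=pickle.load(open("w6.pkl","rb"))
c=cv2.resize(p["image"][165:315,240:330],None,fx=6,fy=4,interpolation=cv2.INTER_CUBIC)
c=cv2.convertScaleAbs(c,alpha=1.6);cv2.imwrite("pics/w6z.png",c[:600])
E
```

```text
(no output)
```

View pics/w6z.png

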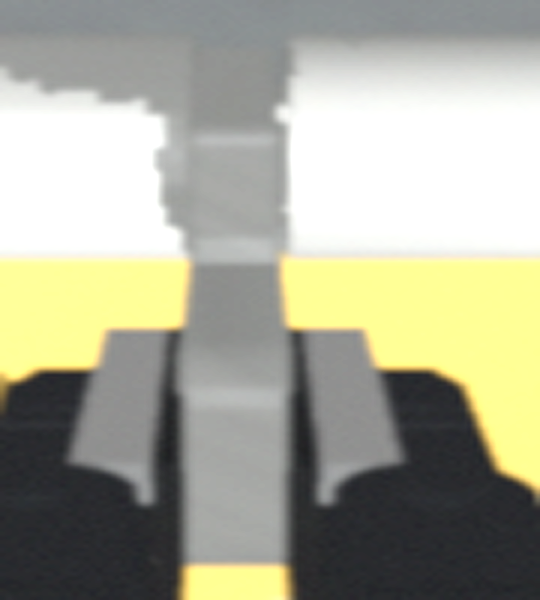

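```bash
python3 - <<'E'
from h import *
from scipy.optimize import least_squares
np.set_printoptions(precision=2,suppress=True)
p,s=pickle.load(open("w6.pkl","rb"))
K=np.array(p["intrinsics"]);M=np.linalg.inv(np.array(p["mount"]))
for h in (15,17,19):
  for n,(y,z) in dict(foot=(30,-47),sho=(30,15),tabb=(13,15),tabt=(13,47),tabt2=(-13,47)).items():
    X=np.array([[y,-1.,h-z]])   # tool: x=width, z down
    q=cv2.projectPoints(X,cv2.Rodrigues(M[:3,:3])[0],M[:3,3],K,np.array(p["dist"]))[0][0,0]
    print(h,n,q,"crop v",round((q[1]-165+.5)*4-.5,0))
# bar axis: tangent rays, in plane perp to axis
a=np.array([.9967,-.0815,0]);n=np.array([.0815,.9967,0])
f=lambda x,y:((x+.5)/1.8-.5+130,(y+.5)/1.8-.5+80)
rows=[]
for x,yt,yb in [(330,168,269),(420,169,268),(200,169,269)]:
  def res(v):
    out=[]
    for yy,sg in ((yt,1),(yb,-1)):
      o,d=ray(p,f(x,yy),s)
      o2=np.array([o@n,o[2]]);d2=np.array([d@n,d[2]]);d2/=np.linalg.norm(d2)
      c=np.array([v[0],100.])-o2
      out.append(abs(c[0]*d2[1]-c[1]*d2[0])-25)
    return out
  r=least_squares(res,[-105.])
  print("axis n-coord",r.x,"-> y at x=533.5",(r.x[0]-.0815*533.5)/.9967,r.fun)
for u,v in [(193,80),(290,80),(193,115),(288,115)]:
  X=atz(p,(240-.5+(u+.5)/6,165-.5+(v+.5)/4),100,s);print("neck edge",X, X@a)
E
```

```text
15 foot [276.61 178.99] crop v 57.0
15 sho [275.78 202.5 ] crop v 151.0
15 tabb [275.86 237.34] crop v 291.0
15 tabt [275.15 267.16] crop v 410.0
15 tabt2 [275.35 326.87] crop v 649.0
17 foot [276.62 178.46] crop v 55.0
17 sho [275.81 201.44] crop v 147.0
17 tabb [275.9  235.88] crop v 285.0
17 tabt [275.21 264.85] crop v 401.0
17 tabt2 [275.39 323.8 ] crop v 637.0
19 foot [276.64 177.93] crop v 53.0
19 sho [275.85 200.41] crop v 143.0
19 tabb [275.93 234.45] crop v 279.0
19 tabt [275.26 262.62] crop v 392.0
19 tabt2 [275.44 320.82] crop v 625.0
axis n-coord [-105.19] -> y at x=533.5 -149.1603035743345 [-0.46 -0.48]
axis n-coord [-105.19] -> y at x=533.5 -149.15937651255098 [-0.93 -0.97]
axis n-coord [-105.45] -> y at x=533.5 -149.4219647190052 [-0.68 -0.71]
neck edge [ 529.1  -133.94  100.  ] 538.2670889290397
neck edge [ 543.05 -135.08  100.  ] 552.2627725041858
neck edge [ 528.42 -141.66  100.  ] 538.2185297518749
neck edge [ 542.18 -142.78  100.  ] 552.0276236491713
```

```bash
python3 - <<'E'
from h import *
p,s=pickle.load(open("w6.pkl","rb"))
im=p["image"]
# profile along column at keeper middle
col=im[150:330,274:283].mean(axis=(1,2))
print([(150+i,int(v)) for i,v in enumerate(col)])
q=pickle.load(open("side6.pkl","rb"))
cv2.imwrite("pics/s6z.png",cv2.convertScaleAbs(cv2.resize(q["image"][145:215,190:270],None,fx=8,fy=8,interpolation=cv2.INTER_CUBIC),alpha=1.3))
q=pickle.load(open("top6.pkl","rb"))
cv2.imwrite("pics/t6z.png",cv2.convertScaleAbs(cv2.resize(q["image"][140:260,280:380],None,fx=5,fy=5,interpolation=cv2.INTER_CUBIC),alpha=1.3))
E
```

```text
[(150, 124), (151, 132), (152, 132), (153, 124), (154, 104), (155, 92), (156, 90), (157, 90), (158, 90), (159, 89), (160, 89), (161, 89), (162, 89), (163, 89), (164, 89), (165, 89), (166, 89), (167, 89), (168, 89), (169, 89), (170, 89), (171, 89), (172, 89), (173, 89), (174, 89), (175, 89), (176, 90), (177, 91), (178, 91), (179, 91), (180, 91), (181, 91), (182, 91), (183, 91), (184, 91), (185, 91), (186, 91), (187, 91), (188, 91), (189, 91), (190, 91), (191, 91), (192, 91), (193, 91), (194, 91), (195, 92), (196, 95), (197, 100), (198, 107), (199, 115), (200, 116), (201, 111), (202, 107), (203, 106), (204, 105), (205, 105), (206, 105), (207, 105), (208, 104), (209, 105), (210, 105), (211, 105), (212, 105), (213, 105), (214, 105), (215, 105), (216, 104), (217, 104), (218, 104), (219, 104), (220, 104), (221, 105), (222, 105), (223, 107), (224, 112), (225, 118), (226, 119), (227, 118), (228, 117), (229, 115), (230, 108), (231, 94), (232, 89), (233, 89), (234, 89), (235, 88), (236, 88), (237, 88), (238, 88), (239, 88), (240, 88), (241, 88), (242, 88), (243, 88), (244, 88), (245, 88), (246
[... 292 characters left out ...]
03), (272, 103), (273, 103), (274, 104), (275, 104), (276, 104), (277, 104), (278, 103), (279, 103), (280, 103), (281, 103), (282, 104), (283, 104), (284, 104), (285, 104), (286, 104), (287, 105), (288, 105), (289, 105), (290, 105), (291, 105), (292, 104), (293, 104), (294, 104), (295, 105), (296, 104), (297, 104), (298, 105), (299, 104), (300, 104), (301, 103), (302, 103), (303, 102), (304, 101), (305, 107), (306, 127), (307, 145), (308, 149), (309, 149), (310, 149), (311, 149), (312, 149), (313, 149), (314, 149), (315, 149), (316, 150), (317, 153), (318, 157), (319, 163), (320, 168), (321, 171), (322, 170), (323, 165), (324, 159), (325, 154), (326, 150), (327, 148), (328, 147), (329, 147)]
```

View pics/s6z.png

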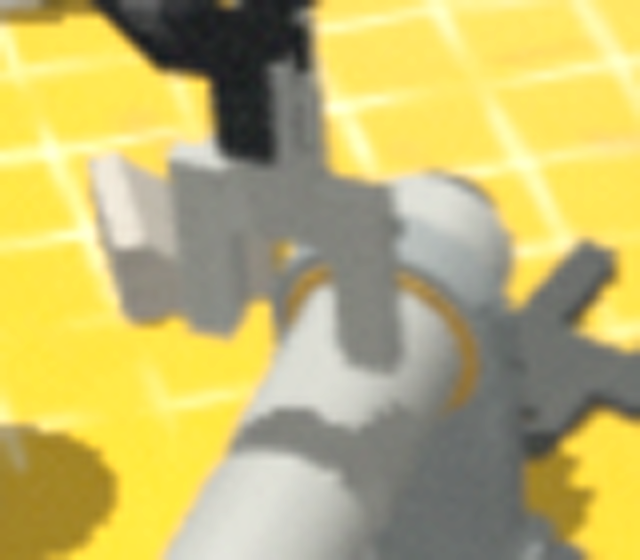

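View pics/t6z.png

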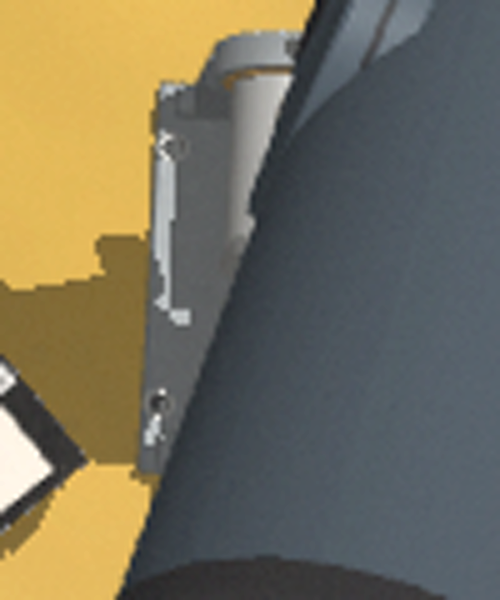

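```bash
python3 - <<'E'
from h import *
from scipy.optimize import least_squares
np.set_printoptions(precision=2,suppress=True)
p,s=pickle.load(open("w6.pkl","rb"));sd=pickle.load(open("side6.pkl","rb"))
Rt=R.from_quat(s["tool_rot"]).as_matrix();P0=s["tool_pos"]
# keeper local (w=width along tool x(+y world), n=along tool y, l up)
f=lambda x,y:((x+.5)/8-.5+190,(y+.5)/8-.5+145)
S=[((-30,4,15),(176,163)),((30,4,15),(393,190)),((30,4,-47),(401,368)),((17,4,-47),(340,358)),((-30,4,-47),(184,322)),((13,4,15),(326,178))]
Wp=[((29.5,0,15),200),((12.5,0,46.5),264)]
def world(X,v):
    h,w0,roll,n0=v[:4]; X=np.array(X,float)
    c,sn=np.cos(roll),np.sin(roll)
    # rotate about tab grip (0,34)
    w=X[:,0];l=X[:,2]-34
    w2=c*w-sn*l; l2=sn*w+c*l
    T=np.c_[w2+w0,X[:,1]+n0,h-34-l2]
    return T@Rt.T+P0
def res(v,full=0):
    a=proj(sd,world([x for x,_ in S],v))-np.array([f(*b) for _,b in S])-v[4:6]
    b=proj(p,world([x for x,_ in Wp],v),s)[:,1]-np.array([b for _,b in Wp])
    if full: return a,b
    return np.r_[a.ravel(),b*.7,v[4:6]*1.,v[3]*.5]
r=least_squares(res,[17,0,0,-1,0,0],loss='soft_l1');print(r.x,np.degrees(r.x[2]));print(res(r.x,1))
E
```

```text
[18.68  0.43  0.01  0.22 -1.25 -0.95] 0.7514895795376048
(array([[-1.41, -2.18],
       [-1.1 , -0.03],
       [-0.16,  0.06],
       [ 1.71,  0.08],
       [ 0.68,  0.23],
       [-0.58, -0.11]]), array([ 0.41, -0.85]))
```

arm_command([
  [-0.015,0.008,0.07,0],
  [-0.015,0.008,0.14,0],
  [-0.015,0.008,0.21,0],
  [-0.015,0.008,0.28,0],
  [-0.015,0.008,0.28,0],
  [-0.015,0.008,0.28,0],
  [-0.015,0.008,0.28,0],
])

```text
time_s: 6.32
tool_pos: [536.0, -149.2, 189.3]
tool_rot: [0.735, 0.678, -0.0, 0.0]
force: [-0.3, 0.4, -3.0]
opening: 0.088
```

```bash
python3 - <<'E'
from h import *
from station import readout,optics
s=readout.observe();p=optics.get_image("wrist");pickle.dump((p,s),open("w7.pkl","wb"))
c=cv2.resize(p["image"][140:310,210:350],None,fx=5,fy=3.5,interpolation=cv2.INTER_CUBIC)
cv2.imwrite("pics/w7.png",cv2.convertScaleAbs(c,alpha=1.5))
plan([535,-149.8,180],-4.67,s)
E
```

```text
pos [ 536.  -149.2  189.3] tooly -4.58 zaxis [ 0.e+00 -2.e-04 -1.e+00] shift/150 [-0.004 -0.006  0.062] turn/90 0.001 t 6.32 F [-0.3  0.4 -3. ] open 0.088
```

View pics/w7.png

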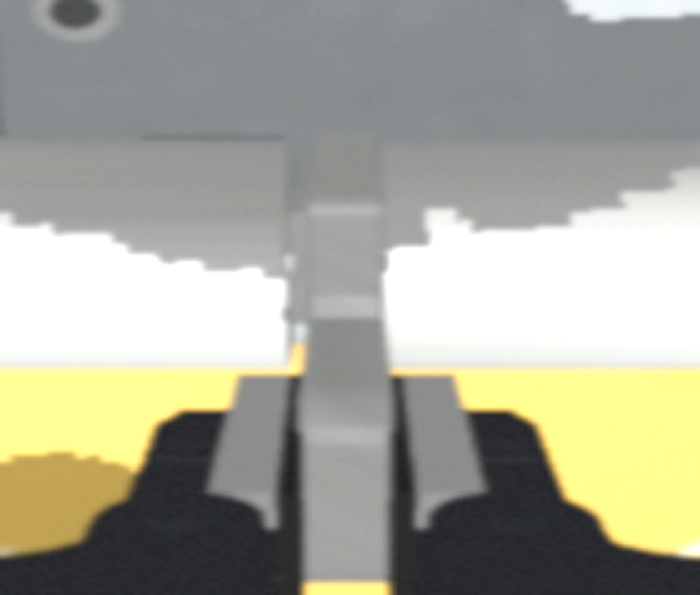

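arm_command([
  [-0.004,-0.007,0,0],
  [-0.004,-0.007,0.02,0],
  [-0.004,-0.007,0.04,0],
  [-0.004,-0.007,0.06,0],
  [-0.004,-0.007,0.08,0],
  [-0.004,-0.007,0.1,0],
  [-0.004,-0.007,0.1,0],
], force=25)

```text
time_s: 6.95
tool_pos: [534.4, -149.5, 173.6]
tool_rot: [0.735, 0.678, -0.0, -0.0]
force: [0.6, 0.0, -2.8]
opening: 0.085
```

```bash
python3 - <<'E'
from h import *
from station import readout,optics
s=readout.observe();p=optics.get_image("wrist");pickle.dump((p,s),open("w8.pkl","wb"))
c=cv2.resize(p["image"][140:310,210:350],None,fx=5,fy=3.5,interpolation=cv2.INTER_CUBIC)
cv2.imwrite("pics/w8.png",cv2.convertScaleAbs(c,alpha=1.5))
plan([534.5,-149.8,137.7],-4.67,s)
E
```

```text
pos [ 534.4 -149.5  173.6] tooly -4.58 zaxis [-1.1e-03  2.0e-04 -1.0e+00] shift/150 [-0.002  0.001  0.239] turn/90 0.001 t 6.95 F [ 0.6  0.  -2.8] open 0.085
```

View pics/w8.png

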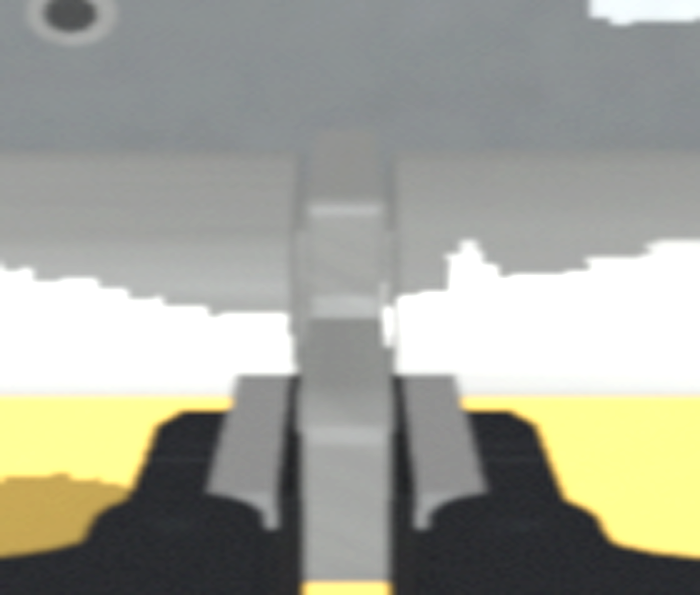

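arm_command([
  [-0.001,0.001,0.025,0],
  [-0.001,0.001,0.05,0],
  [-0.001,0.001,0.075,0],
  [-0.001,0.001,0.1,0],
  [-0.001,0.001,0.125,0],
  [-0.001,0.001,0.15,0],
  [-0.001,0.001,0.15,0],
])

```text
time_s: 7.58
tool_pos: [534.5, -149.6, 150.9]
tool_rot: [0.735, 0.678, -0.0, -0.0]
force: [-0.4, 0.4, -3.2]
opening: 0.085
```

```bash
python3 - <<'E'
from h import *
from station import readout,optics
plan([534.5,-149.8,137.7],-4.67,readout.observe())
E
```

```text
pos [ 534.5 -149.6  150.9] tooly -4.57 zaxis [-1.2e-03  2.0e-04 -1.0e+00] shift/150 [-0.001  0.     0.088] turn/90 0.001 t 7.58 F [-0.4  0.4 -3.2] open 0.085
```

Free descent so far; go slowly to contact.

arm_command([
  [0,0,0.015,0],
  [0,0,0.03,0],
  [0,0,0.045,0],
  [0,0,0.06,0],
  [0,0,0.07,0],
  [0,0,0.07,0],
])

```text
time_s: 8.08
tool_pos: [535.1, -149.9, 142.6]
tool_rot: [0.735, 0.678, 0.001, 0.0]
force: [-3.7, 1.8, 14.6]
opening: 0.083
```

```bash
python3 - <<'E'
from h import *
from station import readout,optics
s=readout.observe();p=optics.get_image("wrist");q=optics.get_image("side");pickle.dump((p,s,q),open("w9.pkl","wb"))
c=cv2.resize(p["image"][140:310,210:350],None,fx=5,fy=3.5,interpolation=cv2.INTER_CUBIC)
cv2.imwrite("pics/w9.png",cv2.convertScaleAbs(c,alpha=1.5))
cv2.imwrite("pics/s9.png",cv2.convertScaleAbs(cv2.resize(q["image"][155:245,190:270],None,fx=7,fy=6.5,interpolation=cv2.INTER_CUBIC),alpha=1.3))
plan([534.5,-149.8,137.7],-4.67,s); print(s["ft_torque"])
E
```

```text
pos [ 535.1 -149.9  142.6] tooly -4.6 zaxis [ 1.3e-03  5.0e-04 -1.0e+00] shift/150 [ 0.001 -0.004  0.033] turn/90 0.001 t 8.08 F [-3.7  1.8 14.6] open 0.083
[0.49046537 1.05036603 0.04265429]
```

View pics/w9.png

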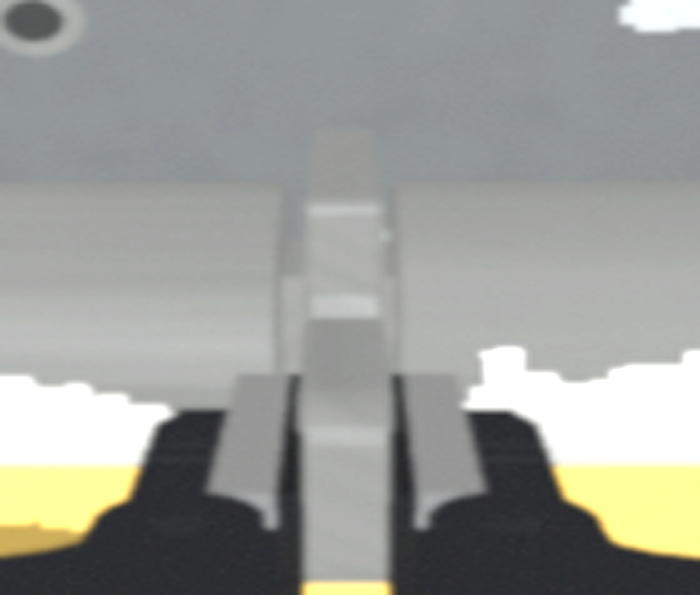

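View pics/s9.png

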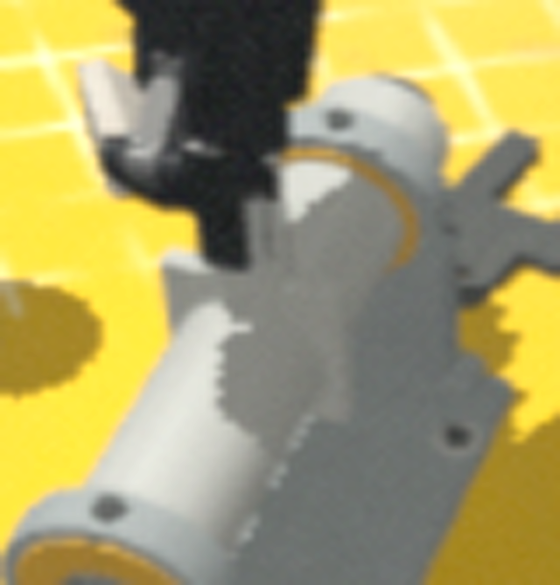

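```bash
python3 - <<'E'
from h import *
p,s,q=pickle.load(open("w9.pkl","rb"))
Rt=R.from_quat(s["tool_rot"]).as_matrix()
for h in (19,21,23,25):
  L=np.array([(30,4,-47),(-30,4,15),(30,4,15),(13,4,15)],float)
  T=np.c_[L[:,0]+.4+(-.013)*(L[:,2]-34),L[:,1]-.5,h-L[:,2]-.013*L[:,0]]@Rt.T+s["tool_pos"]
  a=proj(q,T)
  print(h,"feet z",T[0,2].round(1),"crop",np.c_[(a[:,0]-190+.5)*7-.5,(a[:,1]-155+.5)*6.5-.5].round(0).tolist())
# bar landmarks z-check: screw near
E
python3 - <<'E'
import sys;sys.path.insert(0,'.')
from h import *
p,s,q=pickle.load(open("w9.pkl","rb"))
cv2.imwrite("pics/s9z.png",cv2.convertScaleAbs(cv2.resize(q["image"][180:225,205:250],None,fx=13,fy=13,interpolation=cv2.INTER_CUBIC),alpha=1.8))
E
```

```text
19 feet z 77.1 crop [[347.0, 412.0], [154.0, 247.0], [335.0, 283.0], [283.0, 273.0]]
21 feet z 75.1 crop [[348.0, 416.0], [154.0, 252.0], [335.0, 288.0], [283.0, 277.0]]
23 feet z 73.1 crop [[348.0, 420.0], [155.0, 256.0], [335.0, 292.0], [284.0, 282.0]]
25 feet z 71.1 crop [[348.0, 424.0], [156.0, 260.0], [336.0, 296.0], [284.0, 286.0]]
```

View pics/s9z.png

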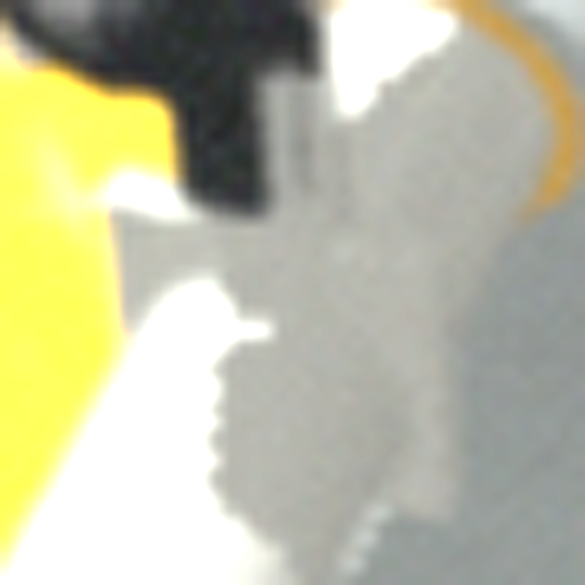

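arm_command([
  [0,-0.006,-0.005,0],
  [0,-0.006,-0.005,0],
  [0,-0.006,-0.005,0],
])

```text
time_s: 8.43
tool_pos: [534.3, -149.8, 142.7]
tool_rot: [0.735, 0.678, 0.0, 0.0]
force: [-1.6, 1.2, 8.2]
opening: 0.087
```

arm_command([
  [0,0,0.005,0],
  [0,0,0.005,0],
  [0,0,0.005,0],
])

```text
time_s: 8.68
tool_pos: [534.4, -149.9, 142.6]
tool_rot: [0.735, 0.678, 0.001, 0.0]
force: [-5.1, 2.2, 16.4]
opening: 0.082
```

arm_command([
  [0,0,0.01,0],
  [0,0,0.01,0],
  [0,0,0.01,0],
])

```text
time_s: 8.93
tool_pos: [534.7, -150.1, 142.4]
tool_rot: [0.735, 0.678, 0.001, 0.001]
force: [-8.5, 4.0, 31.0]
opening: 0.087
```

arm_command([
  [0,0,-0.015,0],
  [0,0,-0.015,0],
  [0,0,-0.015,0],
])

```text
time_s: 9.18
tool_pos: [534.4, -149.9, 142.6]
tool_rot: [0.735, 0.678, 0.0, 0.0]
force: [-1.1, 0.8, 10.3]
opening: 0.081
```

arm_command([
  [0,0,0,0],
  [0,0,0,0],
  [0,0,0,0],
  [0,0,0,0],
], fingers=0.75)

```text
time_s: 9.52
tool_pos: [533.9, -149.7, 141.7]
tool_rot: [0.735, 0.678, -0.0, -0.0]
force: [0.3, -0.6, -0.3]
opening: 0.246
```

```bash
python3 - <<'E'
from h import *
from station import readout,optics
s=readout.observe();p=optics.get_image("wrist");q=optics.get_image("side");pickle.dump((p,s,q),open("w10.pkl","wb"))
c=cv2.resize(p["image"][140:310,210:350],None,fx=5,fy=3.5,interpolation=cv2.INTER_CUBIC)
cv2.imwrite("pics/w10.png",cv2.convertScaleAbs(c,alpha=1.5))
cv2.imwrite("pics/s10.png",cv2.convertScaleAbs(cv2.resize(q["image"][180:225,205:250],None,fx=13,fy=13,interpolation=cv2.INTER_CUBIC),alpha=1.8))
plan([534.5,-149.8,137.7],-4.67,s)
E
```

```text
pos [ 533.9 -149.7  141.7] tooly -4.58 zaxis [-4.e-04 -1.e-04 -1.e+00] shift/150 [-0.     0.004  0.027] turn/90 0.001 t 9.52 F [ 0.3 -0.6 -0.3] open 0.246
```

View pics/w10.png

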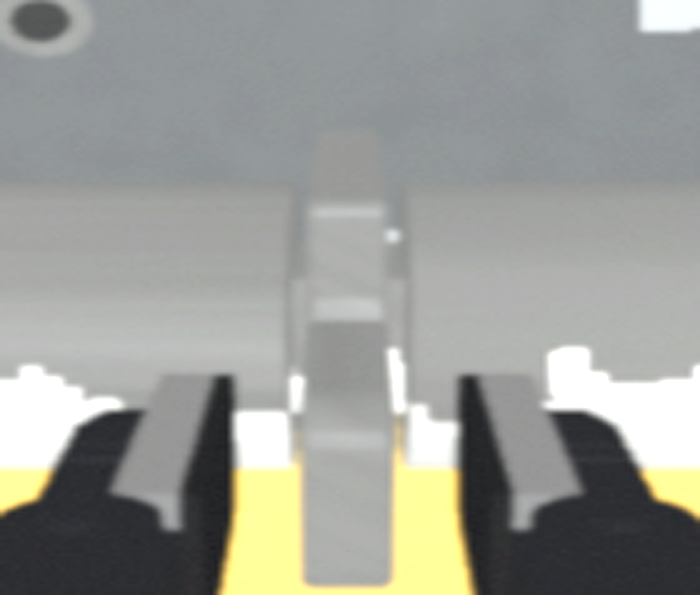

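View pics/s10.png

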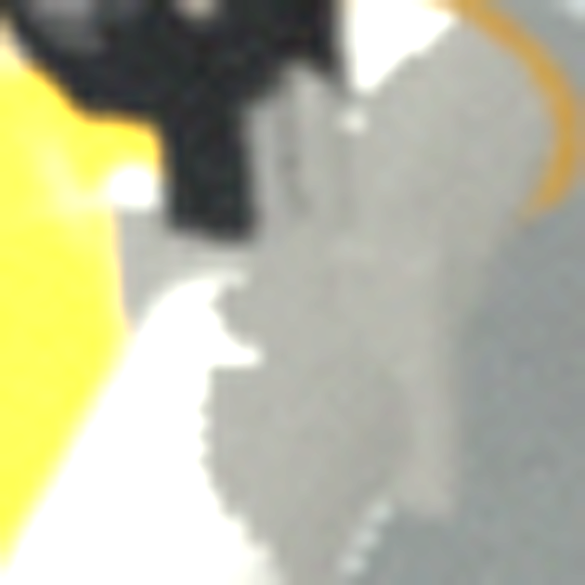

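arm_command([
  [0,0,-0.05,0],
  [0,0,-0.1,0],
  [0,0,-0.2,0],
  [0,0,-0.35,0],
  [0,0,-0.5,0],
  [0,0,-0.65,0],
  [0,0,-0.65,0],
], fingers=0.65)

```text
time_s: 10.2
tool_pos: [535.9, -150.8, 244.5]
tool_rot: [0.735, 0.678, 0.002, 0.003]
force: [1.2, -0.1, 0.4]
opening: 0.35
```

```bash
python3 - <<'E'
from h import *
from station import readout,optics
s=readout.observe();plan([534.5,-149.8,137.7],-4.67,s)
p=optics.get_image("wrist");q=optics.get_image("side");pickle.dump((p,s,q),open("w11.pkl","wb"))
cv2.imwrite("pics/w11.png",cv2.resize(p["image"][80:400,130:430],None,fx=1.8,fy=1.8,interpolation=cv2.INTER_CUBIC))
cv2.imwrite("pics/s11.png",cv2.convertScaleAbs(cv2.resize(q["image"][165:235,190:270],None,fx=8,fy=8,interpolation=cv2.INTER_CUBIC),alpha=1.6))
E
```

```text
pos [ 535.9 -150.8  244.5] tooly -4.61 zaxis [ 0.007  -0.0014 -1.    ] shift/150 [ 0.007 -0.015  0.712] turn/90 0.001 t 10.2 F [ 1.2 -0.1  0.4] open 0.35
```

View pics/w11.png

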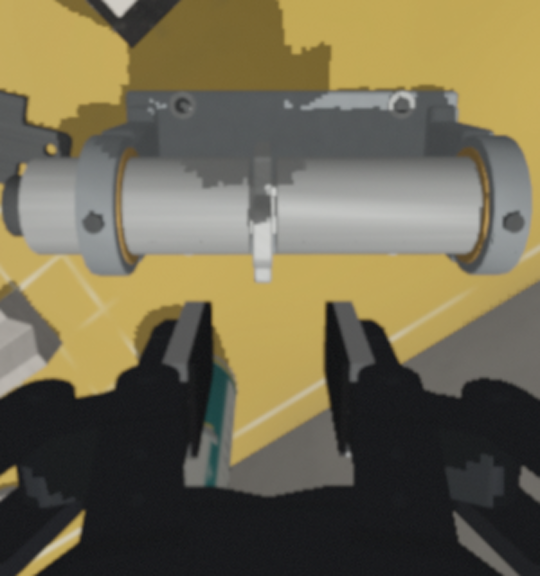

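View pics/s11.png

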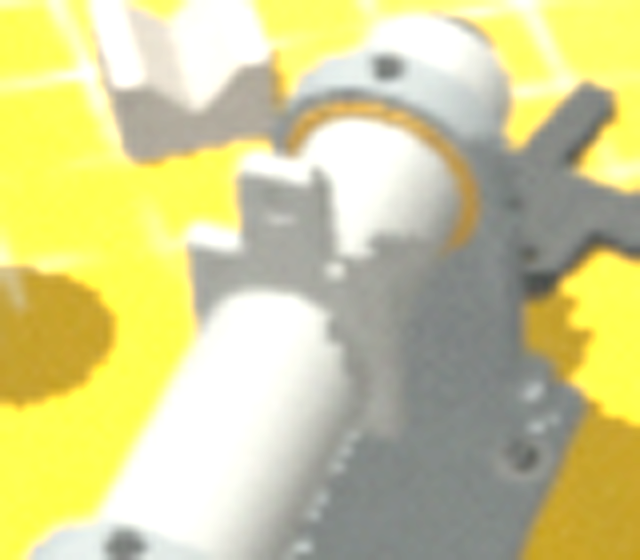

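arm_command([
  [0,0,0,0],
  [0,0,0,0],
  [0,0,0.1,0],
  [0,0,0.2,0],
  [0,0,0.3,0],
  [0,0,0.38,0],
  [0,0,0.4,0],
  [0,0,0.4,0],
], fingers=1)

```text
time_s: 10.97
tool_pos: [533.2, -149.5, 178.3]
tool_rot: [0.735, 0.678, -0.001, -0.001]
force: [-0.5, 0.7, 0.8]
opening: 0.001
```

```bash
python3 - <<'E'
from h import *
from station import readout,optics
s=readout.observe();plan([534.5,-149.8,166],-4.67,s)
E
```

```text
pos [ 533.2 -149.5  178.3] tooly -4.59 zaxis [-3.e-03  3.e-04 -1.e+00] shift/150 [-0.001  0.009  0.082] turn/90 0.001 t 10.97 F [-0.5  0.7  0.8] open 0.001
```

arm_command([
  [0,0.003,0.015,0],
  [0,0.003,0.03,0],
  [0,0.003,0.045,0],
  [0,0.003,0.055,0],
  [0,0.003,0.055,0],
])

```text
time_s: 11.38
tool_pos: [534.4, -149.8, 171.2]
tool_rot: [0.735, 0.678, -0.0, 0.0]
force: [0.6, -0.4, -0.2]
opening: 0.004
```

arm_command([
  [0,0,0.007,0],
  [0,0,0.014,0],
  [0,0,0.014,0],
])

```text
time_s: 11.63
tool_pos: [534.4, -149.7, 169.1]
tool_rot: [0.735, 0.678, -0.0, -0.0]
force: [0.3, 0.1, 0.3]
opening: -0.003
```

arm_command([
  [0,0,0.007,0],
  [0,0,0.01,0],
  [0,0,0.01,0],
])

```text
time_s: 11.88
tool_pos: [534.4, -149.7, 167.6]
tool_rot: [0.735, 0.678, -0.0, -0.0]
force: [-0.0, 0.1, 0.2]
opening: 0.0
```

arm_command([
  [0,0,0.007,0],
  [0,0,0.008,0],
  [0,0,0.008,0],
])

```text
time_s: 12.13
tool_pos: [534.4, -149.8, 166.4]
tool_rot: [0.735, 0.678, -0.0, -0.0]
force: [0.2, 0.5, -0.5]
opening: 0.003
```

arm_command([
  [0,0,0.006,0],
  [0,0,0.006,0],
  [0,0,0.006,0],
])

```text
time_s: 12.38
tool_pos: [534.9, -149.9, 166.1]
tool_rot: [0.735, 0.678, 0.0, 0.0]
force: [-0.5, -0.4, 4.8]
opening: -0.001
```

arm_command([
  [0,0,0.006,0],
  [0,0,0.006,0],
  [0,0,0.006,0],
])

```text
time_s: 12.63
tool_pos: [535.6, -150.1, 166.0]
tool_rot: [0.735, 0.678, 0.001, 0.001]
force: [-1.6, 1.3, 12.5]
opening: 0.003
```

arm_command([
  [0,0,-0.05,0],
  [0,0,-0.2,0],
  [0,0,-0.4,0],
  [0,0,-0.6,0],
  [0,0,-0.6,0],
  [0,0,-0.6,0],
])

```text
time_s: 13.13
tool_pos: [535.2, -150.1, 256.4]
tool_rot: [0.735, 0.678, 0.001, 0.001]
force: [0.3, 0.0, -0.8]
opening: 0.001
```

```bash
python3 - <<'E'
from h import *
from station import readout,optics
s=readout.observe();plan([534.5,-149.8,137.7],-4.67,s)
p=optics.get_image("wrist");q=optics.get_image("side")
cv2.imwrite("pics/w12.png",cv2.resize(p["image"][80:400,130:430],None,fx=1.8,fy=1.8,interpolation=cv2.INTER_CUBIC))
cv2.imwrite("pics/s12.png",q["image"])
E
```

```text
pos [ 535.2 -150.1  256.4] tooly -4.58 zaxis [ 3.3e-03 -5.0e-04 -1.0e+00] shift/150 [ 0.002 -0.007  0.791] turn/90 0.001 t 13.13 F [ 0.3  0.  -0.8] open 0.001
```

View pics/w12.png

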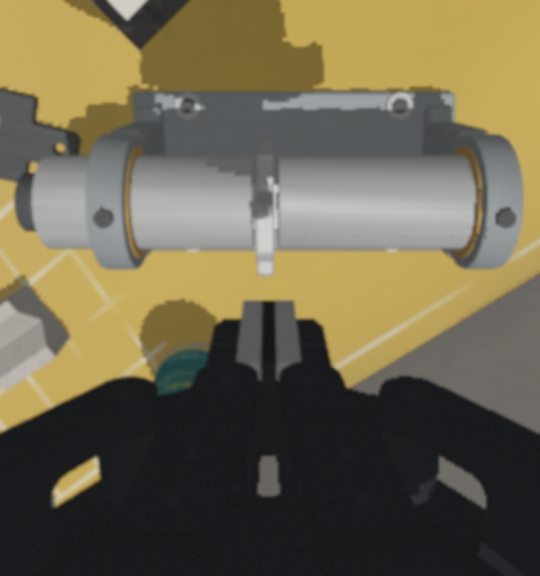

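View pics/s12.png

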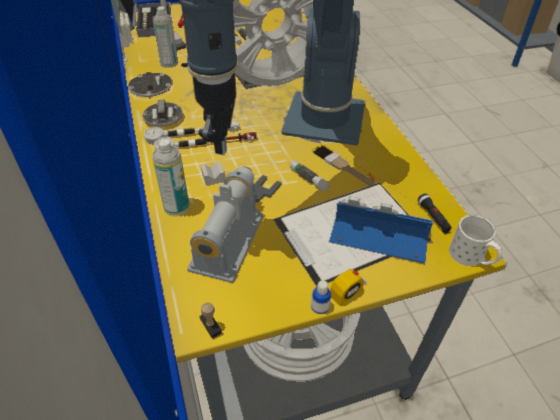

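The last pictures show the keeper astride the neck (wrist crop around (264,215)). In the side view the other two keepers are still in the rack near (352–385,205), and the rest of the scene is unchanged. The gripper is clear, so I am handing the job in.

```bash
python3 -c "
from station import manip; print(manip.finish_job())"
```

```text
the job is handed in; nothing more can be done
None
```

The new square-throated keeper now hangs upright, tab up, in the arbor's neck, and the job is handed in at about 13 s of the 48 s.

I took it from the rack's left place as the robot sees it, the world +y end. Gripping the tab front and back turned it upright on the way out. I found the neck in the top and wrist pictures, at about x 534, y −150 mm. The keeper went down without resistance until it touched bottom, and then I let go.

- **Fully home:** After letting go, I touched the top of the tab with shut fingers and met it at 166.1 mm. The height for fully home is 166 mm.
- **Position and surroundings:** The last pictures show the keeper within the neck with the gripper clear. The other two keepers, the worn one and the loose things look unmoved.
- **Forces:** The largest force I read was about 32 N, a brief test push to confirm firm contact.
- **A check that disagreed:** From the pictures, I expected the keeper to touch bottom with the fingertips about 4–5 mm lower than they were, which would have meant it was not home. The side picture put its feet at 72–74 mm against 72 mm. The touch on the tab settled it as home. The likely cause is my picture-based estimate of where the keeper sat in the gripper.

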